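# Load the specimen crate and hang its tag

## Robot

A 6-joint arm with a two-finger parallel gripper is mounted at the origin on the work surface. World frame = base frame: x ahead of the robot, y to its left, z up, the work surface at z = 0. Lengths are in mm, angles in degrees, forces in N, time in s.
With the tool pointing down it reaches from about 300 to 850 mm from the base axis. Payload 4.2 kg.
Tool frame: the origin (TCP) lies midway between the tips of the shut fingers; the grasp point (between the pads) lies 19 mm behind it; z points along the fingers, y is the line along which they close (so a half turn about z gives the same grasp; the last joint's range is limited). The gripper opens to 91 mm and grips with 3 to 60 N. Pads are 32 mm wide; open, the fingers measure 118 mm over their backs; the gripper's body (76 mm by 178 mm) begins 60 mm behind the grasp point.
Start: joints at [73.052, 18.312, 89.639, -0, 72.044, -1.146], TCP at [156.584, 553.285, 213.976] pointing down, gripper open.
Joint ranges: [-177.97, 177.97], [-48.28, 115.42], [12.27, 149.76], [-77.06, 257.06], [2.81, 150.46], [-146.56, 146.56]. Speed limits (degrees/s): [147.25, 147.25, 180, 180, 180, 180].

## Interface

Orientations are given as [roll, pitch, yaw] about the fixed x, y, z axes, in that order (R = Rz(yaw) Ry(pitch) Rx(roll)).
In Python, from workcell import state, grab_frame, camera_model, workorder gives the robot as it stands.
- The arm moves only by the tool carry_out, never from a script. Its argument "commands" is a list of rows, each a list of 7 numbers: the turn, a rotation vector about the tool's x, y, z in degrees, then the shift along the tool's x, y, z in mm, then the opening, from -1 (shut) to 1 (fully open). In form: [[ax, ay, az, dx, dy, dz, hand], ...]. A call has 1 to 20 rows; each row is the pose to reach, as a shift and turn from the pose commanded when the call began, along the tool's axes at that moment; what a row does not reach only later rows make up. A row lasts 1/10 s, in which the tool goes at most 50 mm and 8.59 degrees, less where a joint would pass 70% of its speed; a pose out of reach is approached as far as the arm can. A call with a gripper value outside its range is refused whole. The fingers move at their own pace and stop on an object; "force" is the grip in N (left out, the last holds). Time passes only in rows, so rows that repeat a pose let the fingers close. It gives the time, the measured TCP pose, the force, the opening and the grip force at its end, in the units of the state.
- state(): the state, without advancing time (a new reading comes with each control period).
- grab_frame(name): name is "side" or "top"; returns the picture (400x640x3 uint8, red, green, blue); there is no depth.
- camera_model(name): a dict with "fx", "fy", "cx", "cy" (pixels), "origin" and "rotation" of the camera in the world. Camera axes: x right, y up, looking along -z (the intrinsics and any distortion apply to the point x, -y, -z); pixel columns grow to the right and rows downward; lengths in mm; the calibration is good to about 2 mm. A picture is of the moment at which its call begins. camera_model takes no time and is no camera call.
- workorder.job_done(): hands the job in; it is judged then, once.
The state is a dict: "time_s": time; "qpos": joint angles; "qvel": joint speeds; "effort": joint torques, N m; "ee_pos": TCP position; "ee_rot": TCP orientation; "force": force on the tool from outside, world axes, zero at the start; "torque": the same for the moment, N m; "gripper_width": finger opening in mm; "gripper_force": force on a finger pad.
Only numpy, scipy, OpenCV 4.12 (cv2) and the standard library are available. Lean on these libraries where they do the work, as an engineer would, in place of code of your own. Each camera call takes 0.05 s, during which the arm holds its last target. There are 200 camera calls.

## Task

Slide the three specimen jars that stand on the bench into the empty bays of the open-fronted divided crate, one per bay, upright and fully home against the back wall; push them along the bench without lifting or tipping them, since their lids are only resting on. When all three are in, take the metal tag out of its wooden block and hang it by its eye on the peg of the post, to show that the crate is ready for collection. Leave the jar already in the crate, the dropper bottle, the meter and the mouse where they are.

Things in the scene. Friction and masses are not known exactly. Their poses are not given: they have to be found in the camera images.
- jar_a: Lidded specimen jar, an upright cylinder 56 mm in diameter and 66 mm tall, white with a flat white lid of the same diameter, about 120 g; one of three standing on the bench between the robot and the crate. Origin: centre of its underside, z up.
- jar_b: Lidded specimen jar, an upright cylinder 56 mm in diameter and 66 mm tall, white with a flat white lid of the same diameter, about 120 g; one of three standing on the bench between the robot and the crate. Origin: centre of its underside, z up.
- jar_c: Lidded specimen jar, an upright cylinder 56 mm in diameter and 66 mm tall, white with a flat white lid of the same diameter, about 120 g; one of three standing on the bench between the robot and the crate. Origin: centre of its underside, z up.
- jar_parked: A fourth, identical jar that already stands home in one of the crate's bays (which one varies); it stays there. Origin: centre of its underside.
- crate: Fixed aluminium crate, floorless, open to its -x (robot) side: 4 bays along y, 72 mm pitch, 68 mm clear width. Back wall 50 mm high, inner face at x=+28 mm; dividers 4 mm thick, 45 mm high, front ends at x=-14 mm (a jar that is home sticks out 14 mm). Empty bays show a thin round cork liner. Origin: on the bench, mid-row, on the line of the jar centres when home.
- bay0 (a point): Bay 0 of the crate (counted from -y to +y of the crate): the point on the bench where the centre of a jar's underside is when that jar touches the back wall and is centred in the bay. Axes as the crate's: +x points into the bay.
- bay1 (a point): Bay 1 of the crate (counted from -y to +y of the crate): the point on the bench where the centre of a jar's underside is when that jar touches the back wall and is centred in the bay. Axes as the crate's: +x points into the bay.
- bay2 (a point): Bay 2 of the crate (counted from -y to +y of the crate): the point on the bench where the centre of a jar's underside is when that jar touches the back wall and is centred in the bay. Axes as the crate's: +x points into the bay.
- bay3 (a point): Bay 3 of the crate (counted from -y to +y of the crate): the point on the bench where the centre of a jar's underside is when that jar touches the back wall and is centred in the bay. Axes as the crate's: +x points into the bay.
- tag: Plain light metal tag standing upright in the slot of a low wooden block: 8 mm thick (along its x), 50 mm wide (along y), 114 mm tall; the top 34 mm is a narrower grip tab 30 mm wide. Round eye, 24 mm in diameter, through it along x, centre 58 mm above the bottom. 50 g. Origin: centre of its bottom edge, z up along the plate.
- tag_eye (a point): Centre of the tag's eye (58 mm above its bottom edge); axes as the tag's, the eye runs along x.
- tag_grip (a point): Middle of a good pinch on the tag's grip tab, 96 mm above its bottom edge (38 mm above the eye centre).
- tagblock: Fixed wooden block 70 x 80 mm that holds the tag: 8 mm base, and two cheeks with tops at 28 mm and an 11 mm slot between them, along its y. The tag's bottom edge stands on the base, 8 mm above the bench. It stands at one side of the crate (left or right varies). Origin: centre of its underside.
- hookpost: Fixed post at the other side of the crate: base 90 x 80 x 10 mm, upright 16 x 22 mm to 155 mm height, with one steel peg 8 mm in diameter that points to its -x (roughly to the robot) and rises about 16 degrees towards its free tip. Origin: centre of its underside.
- peg_mid (a point): A point on the peg's axis midway along its free length, 154.5 mm above the bench, 38 mm in front of the post's axis; axes as the post's (free tip towards -x, about 30 mm away).
- peg_tip (a point): Free tip of the peg's axis, 163 mm above the bench, 68 mm in front of the post's axis.
- dropper: Bystander: small slim amber dropper bottle, 34 mm in diameter, 70 mm tall, standing among the jars. Origin: centre of its underside.
- meter: Bystander: hand-held meter lying flat, 130 x 68 x 12 mm. Origin: centre of its underside.
- mouse: Bystander: black computer mouse, 100 x 60 x 30 mm. Origin: centre of its underside.
Mind the look-alikes: they are no part of the job. What is shaped like the jar_a but green or yellow is not meant.

How it is judged (in metres and radians):
On the way, in this order (a step that is already met when the one before it is completed fails the run):
1. all three jars stand upright and home, one in each empty bay ((horizontal distance between jar_a and bay0 below 0.011 m or horizontal distance between jar_a and bay1 below 0.011 m or horizontal distance between jar_a and bay2 below 0.011 m or horizontal distance between jar_a and bay3 below 0.011 m) and (horizontal distance between jar_b and bay0 below 0.011 m or horizontal distance between jar_b and bay1 below 0.011 m or horizontal distance between jar_b and bay2 below 0.011 m or horizontal distance between jar_b and bay3 below 0.011 m) and (horizontal distance between jar_c and bay0 below 0.011 m or horizontal distance between jar_c and bay1 below 0.011 m or horizontal distance between jar_c and bay2 below 0.011 m or horizontal distance between jar_c and bay3 below 0.011 m) and angle between each of jar_a, jar_b, jar_c's own z axis and vertical below 0.1 rad and height (world z) of each of jar_a, jar_b, jar_c below 0.006 m), for 0.2 s.
2. the tag hangs by its eye on the peg (x of tag_eye in the frame of peg_mid between -0.029 and 0.034 m and y of tag_eye in the frame of peg_mid between -0.013 and 0.013 m and z of tag_eye in the frame of peg_mid between -0.026 and 0.01 m), for 0.2 s.
At the end, for the whole second after the job is handed in: The three jars stand upright (0.1 rad) on the bench, centres within 11 mm of a bay's home point; the peg is through the tag's eye, whose centre lies along the peg's free length, within 13 mm sideways and 26 mm below to 10 mm above its midpoint. Jars at rest, the tag at most swinging a little (all of step 1 and all of step 2 and linear speed of each of jar_a, jar_b, jar_c below 0.03 m/s and linear speed of tag below 0.25 m/s and (horizontal distance between jar_parked and bay0 below 0.011 m or horizontal distance between jar_parked and bay1 below 0.011 m or horizontal distance between jar_parked and bay2 below 0.011 m or horizontal distance between jar_parked and bay3 below 0.011 m)); the robot touches nothing.
It fails at once if a jar is lifted off the bench (more than 20 mm) (height (world z) of any of jar_a, jar_b, jar_c above 0.02 m).
It fails at once if a jar tips (more than 30 degrees) (angle between any of jar_a, jar_b, jar_c's own z axis and vertical above 0.52 rad).
It fails at once if the jar already in the crate is displaced (more than 12 mm) (distance of jar_parked from where it was at the start of the episode above 0.012 m).
It fails at once if the dropper bottle is displaced (more than 20 mm) or tipped (distance of dropper from where it was at the start of the episode above 0.02 m or angle between dropper's own z axis and vertical above 0.52 rad).
It fails at once if the meter or the mouse is displaced (more than 20 mm) (distance of any of meter, mouse from where it was at the start of the episode above 0.02 m).
It also fails if it takes over 72 s, if anything falls off the work surface, if the arm or the gripper's body presses on something with over 40 N, if the wrist force passes 120 N, or if a joint passes its speed limit or range.

## Working session

There is one attempt and no reset: what is moved stays moved. The work goes in short steps, Python scripts to look and compute and a tool call to move; the robot and the scene stay as the last step left them, time stands still between calls to the robot, and variables do not carry over. Pictures are saved under pics/ and viewed, at most 11 in all, crops included, and the job is handed in when it is done.

Besides the shell and the picture viewer there is one more tool, called after "Call:" as a command line: name --pt "numbers of a row" for each row, then --argument value for the rest. carry_out: Moves the arm, as the interface text tells. Its arguments: {"type":"object","properties":{"commands":{"type":"array"},"force":{"type":"number"}},"required":["commands"]}

```bash
mkdir -p pics
python3 - <<'E'
from workcell import state, grab_frame, camera_model
import cv2,json
for n in("side","top"):
    f=grab_frame(n); cv2.imwrite(f"pics/{n}0.png",f[:,:,::-1]); print(n,camera_model(n))
print(state())
E
ls
```

```text
side {'fx': 449.87009353962975, 'fy': 449.87009353962975, 'cx': 319.7075222490934, 'cy': 195.5785393615895, 'origin': array([ 342.64709512, 1060.58075802,  743.14839793]), 'rotation': array([  60.74214405,   -0.86211411, -172.14744847])}
top {'fx': 372.2094138981053, 'fy': 372.2094138981053, 'cx': 325.98549901085806, 'cy': 197.58314110594353, 'origin': array([ 282.15903787,   -5.971707  , 1321.70808479]), 'rotation': array([  9.08588657,   0.45604339, -90.83795959])}
{'time_s': 0.1, 'qpos': array([ 7.30524420e+01,  1.83461282e+01,  8.96999681e+01,  2.80337362e-04,
        7.20446134e+01, -1.14506286e+00]), 'qvel': array([-0.07957146,  0.0051652 , -0.28793785,  0.04734278, -0.07677142,
       -0.02998305]), 'effort': array([ 1.73525128e-03, -4.13339138e+01, -2.32512188e+01,  7.31350039e-02,
        4.21796856e-02, -5.94964376e-05]), 'ee_pos': array([156.43977364, 552.82852144, 213.21916811]), 'ee_rot': array([-1.79909314e+02, -2.07921529e-03,  1.64197417e+02]), 'force': array([ 0.59031574, -0.0447572 ,  0.76569096]), 'torque': array([ 0.05819894,  0.03170515, -0.04769476]), 'gripper_force': 0.0, 'gripper_width': 91.17442445633668}
pics
```

View pics/side0.png

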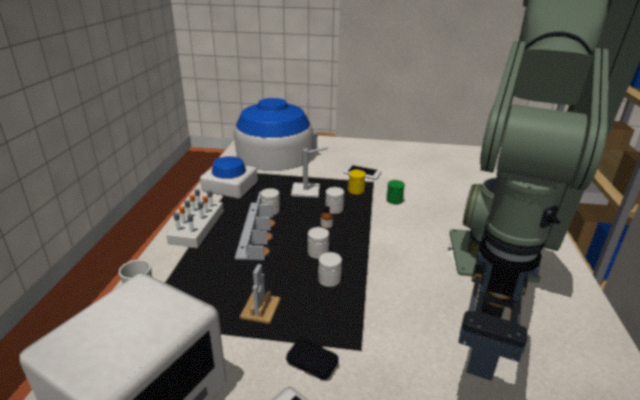

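View pics/top0.png

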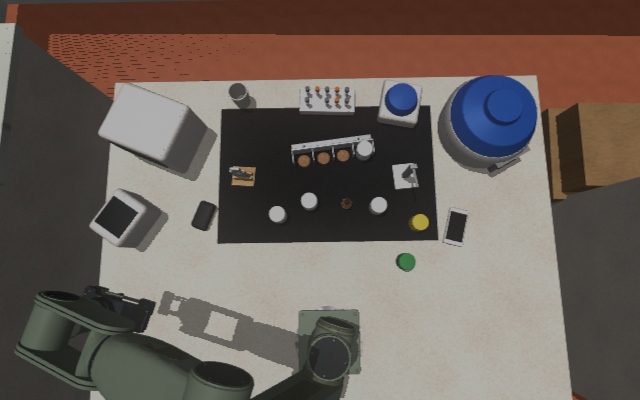

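The side view shows white jars at about (330,268), (318,242) and (335,200). The parked jar is at (269,202), the tag at (258,290) and the post at (306,175). In the top view the jars are at (277,214), (308,201) and (378,205), the dropper at (346,203), the corks at (304,160), (323,158) and (343,155), the tag at (242,175) and the post at (405,175).

Things that could be taken for a bench jar, by top pixel:
- Yellow (420,222) and green (406,262): wrong colour.
- Parked (364,149): already in the crate.
- Cup (238,92): not a jar.
- Dropper (346,203): amber.

I choose the three white ones and check that in a close crop.

```bash
cat > h.py <<'E'
import numpy as np, cv2
from scipy.spatial.transform import Rotation as R
from workcell import state, grab_frame, camera_model
C={n:camera_model(n) for n in("side","top")}
def Rm(n): return R.from_euler('xyz',C[n]['rotation'],degrees=True).as_matrix()
def ray(n,uv):
    c=C[n]; d=np.array([(uv[0]-c['cx'])/c['fx'],-(uv[1]-c['cy'])/c['fy'],-1]); return np.array(c['origin']),Rm(n)@d
def plane(n,uv,z):
    o,d=ray(n,uv); return o+d*(z-o[2])/d[2]
def proj(n,P):
    c=C[n]; p=Rm(n).T@(np.array(P,float)-c['origin']); return np.array([c['cx']+c['fx']*p[0]/-p[2],c['cy']+c['fy']*p[1]/p[2]])
def tri(a,b):
    (o,d),(p,e)=ray("side",a),ray("top",b); d/=np.linalg.norm(d);e/=np.linalg.norm(e)
    s,t=np.linalg.lstsq(np.c_[d,-e],p-o,rcond=None)[0]; A,B=o+s*d,p+t*e
    return (A+B)/2,np.linalg.norm(A-B)
def blobs(m,amin=15):
    n,l,s,c=cv2.connectedComponentsWithStats(m.astype(np.uint8)); return [(s[i].tolist(),c[i].round(2).tolist()) for i in range(1,n) if s[i][4]>=amin]
E
python3 - <<'E'
from h import *
t=cv2.imread('pics/top0.png');s=cv2.imread('pics/side0.png')
a=cv2.resize(t[130:225,220:440],(792,342),interpolation=cv2.INTER_CUBIC)
cv2.imwrite('pics/tc.png',a)
cv2.imwrite('pics/sc.png',cv2.resize(s[140:330,225:390],(521,600),interpolation=cv2.INTER_CUBIC))
for n,im in(('top',t),('side',s)):
    g=im.astype(int); m=(g.min(2)>105)&(g.max(2)-g.min(2)<40)
    r=np.zeros(m.shape,bool); 
    if n=='top': r[115:240,222:435]=1
    else: r[150:330,180:372]=1
    print(n); [print(b) for b in blobs(m&r)]
    hsv=cv2.cvtColor(im,cv2.COLOR_BGR2HSV); m=(hsv[...,0]<20)&(hsv[...,1]>90)&(hsv[...,2]>60)
    print('cork'); [print(b) for b in blobs(m&r,6)]
E
```

```text
top
([379, 115, 39, 8, 194], [401.27, 117.63])
([431, 115, 4, 62, 152], [433.03, 137.71])
([291, 134, 84, 22, 674], [341.32, 143.8])
([392, 163, 25, 26, 353], [401.17, 175.1])
([229, 167, 10, 5, 29], [233.17, 168.55])
([410, 169, 8, 18, 59], [414.08, 178.19])
([301, 193, 16, 15, 200], [308.5, 200.0])
([371, 197, 16, 16, 207], [378.46, 204.35])
([269, 206, 16, 16, 206], [276.47, 213.43])
cork
([337, 150, 13, 11, 116], [342.62, 155.14])
([317, 152, 13, 12, 121], [323.2, 157.71])
([298, 155, 12, 12, 118], [303.54, 160.5])
([231, 166, 25, 20, 298], [244.8, 177.13])
([342, 198, 9, 10, 40], [345.6, 203.1])
side
([180, 150, 125, 109, 3604], [231.56, 187.44])
([302, 150, 70, 30, 1520], [337.04, 162.65])
([365, 175, 7, 7, 45], [368.24, 177.98])
([291, 183, 28, 14, 307], [304.68, 189.97])
([326, 187, 18, 26, 330], [334.03, 197.92])
([235, 188, 44, 71, 1207], [256.3, 223.17])
([363, 215, 9, 115, 525], [368.6, 289.14])
([322, 221, 8, 6, 39], [325.49, 223.38])
([308, 227, 34, 59, 1055], [323.52, 255.28])
([253, 230, 13, 13, 138], [259.43, 236.01])
([254, 265, 7, 10, 39], [256.72, 269.03])
([253, 283, 4, 7, 19], [254.68, 286.32])
([180, 291, 36, 39, 999], [194.24, 312.75])
cork
([180, 150, 45, 64, 1234], [193.8, 170.62])
([203, 196, 5, 7, 31], [204.74, 198.81])
([321, 212, 11, 8, 70], [326.27, 215.86])
([270, 219, 5, 8, 31], [271.87, 222.42])
([267, 232, 6, 8, 36], [269.33, 235.53])
([264, 246, 6, 10, 44], [266.18, 250.52])
([240, 291, 41, 33, 733], [260.65, 308.82])
```

View pics/tc.png

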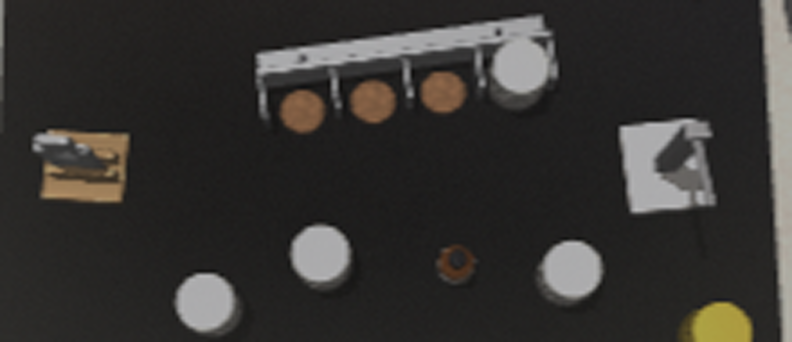

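View pics/sc.png

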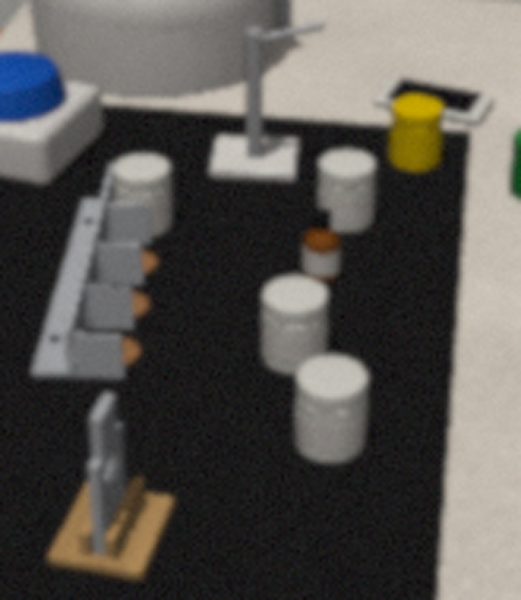

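The crops confirm three white lidded bench jars. In top-crop pixels they are at (206,302), (321,255) and (571,271). The parked jar is at (520,65) and the dropper at (456,262). The tag block is on the left and the post on the right, with its peg pointing at the robot. Next I measure positions and zoom in on the tag and peg.

Run:
```python
from h import *
T=[(276.5,213.5),(308.5,200.2),(378.3,204.5),(364.1,147.7)]
S=[(329.8,258.7),(317.9,232.4),(334.7,191.3),(269.3,192.9)]
for a,b in zip(S,T): p,e=tri(a,b); print('jar',p.round(1),round(e,1),plane('top',b,66)[:2].round(1),plane('side',a,66)[:2].round(1))
K=[plane('top',c,1) for c in[(303.54,160.5),(323.2,157.71),(342.62,155.14)]]
print(np.round(K,1)); d=K[0]-K[2]; print('crate yaw',np.degrees(np.arctan2(-d[0],d[1])),np.linalg.norm(d)/2)
print('dropper',plane('top',(345.6,203.1),70).round(1))
t=cv2.imread('pics/top0.png');s=cv2.imread('pics/side0.png')
z=lambda im,u,v,w,h,k:cv2.resize(im[v:v+h,u:u+w],(w*k,h*k),interpolation=cv2.INTER_CUBIC)
o=np.zeros((600,800,3),np.uint8)
def put(im,x,y): o[y:y+im.shape[0],x:x+im.shape[1]]=im
put(z(t,225,160,36,30,10),0,0)      # u=225+(x+.5)/10-.5
put(z(t,388,158,40,34,10),400,0)
put(z(s,236,260,48,64,4),0,344)
put(z(s,286,140,46,58,4),200,344)
put(z(s,300,145,32,14,12),400,344)
put(z(s,248,262,22,8,12),400,520) 
cv2.imwrite('pics/z.png',np.clip(o.astype(int)*1.5,0,255))
```

```text
jar [430.6 170.2  64. ] 1.3 [431. 170.] [429.7 172.9]
jar [475.2  61.   64.6] 0.1 [475.   60.9] [474.9  63. ]
jar [ 456.  -176.8   64.1] 1.3 [ 456.4 -176.6] [ 455.1 -173.2]
jar [ 656.8 -134.8   63.3] 2.2 [ 657.2 -134.4] [ 654.4 -129.7]
[[632.   81.4   1. ]
 [641.3   9.5   1. ]
 [649.8 -61.7   1. ]]
crate yaw 7.084586999431633 72.12475010579763
dropper [462.4 -65.3  70. ]Traceback (most recent call last):
  File "<stdin>", line 17, in <module>
  File "<stdin>", line 11, in put
ValueError: could not broadcast input array from shape (96,264,3) into shape (80,264,3)
```

Run:
```python
from h import *
t=cv2.imread('pics/top0.png');s=cv2.imread('pics/side0.png')
z=lambda im,u,v,w,h,k:cv2.resize(im[v:v+h,u:u+w],(w*k,h*k),interpolation=cv2.INTER_CUBIC)
o=np.zeros((600,800,3),np.uint8)
def put(im,x,y): o[y:y+im.shape[0],x:x+im.shape[1]]=im
put(z(t,225,160,36,30,10),0,0)      # u=225+(x+.5)/10-.5
put(z(t,388,158,40,34,10),400,0)
put(z(s,236,260,48,64,4),0,344)
put(z(s,286,140,46,58,4),200,344)
put(z(s,300,145,32,14,12),400,344)
cv2.imwrite('pics/z.png',np.clip(o.astype(int)*1.5,0,255))
```

```text
[ WARN:0@0.569] global loadsave.cpp:1063 imwrite_ Unsupported depth image for selected encoder is fallbacked to CV_8U.
```

View pics/z.png

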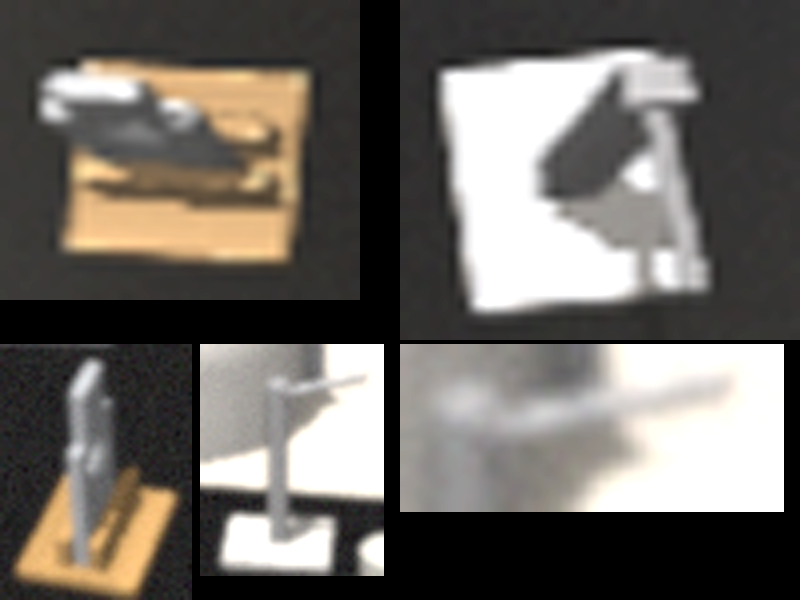

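The top crop shows the tag's top edge centred near (92,86), i.e. top pixel (233.7,168.2), with the block centred near (186,160). The post's top face is at (660,80), i.e. (413.5,165.6). The peg tip in the side view is at about (327,147.8).

Run:
```python
from h import *
zt=lambda x,y:(225+(x+.5)/10-.5,160+(y+.5)/10-.5)
zp=lambda x,y:(388+(x-400+.5)/10-.5,158+(y+.5)/10-.5)
zs=lambda x,y:(236+(x+.5)/4-.5,260+(y-344+.5)/4-.5)
zq=lambda x,y:(286+(x-200+.5)/4-.5,140+(y-344+.5)/4-.5)
yaw=lambda a,b:np.degrees(np.arctan2(*(a-b)[[1,0]]))
B=[plane('top',zt(*c),28) for c in[(80,58),(310,70),(290,260),(65,250)]]; print('block',np.mean(B,0).round(1),'yaw',yaw(B[0],B[3]),yaw(B[0],B[1])-90,yaw(B[1],B[2]),yaw(B[3],B[2])-90,np.linalg.norm(B[0]-B[1]),np.linalg.norm(B[0]-B[3]))
print('tagtop',tri(zs(88,374),zt(92,86)),plane('top',zt(92,86),122)); 
print('tagtop edge ends',plane('top',zt(45,82),122).round(1),plane('top',zt(140,92),122).round(1))
print('block side top-corner checks',[plane('side',zs(*c),28).round(1) for c in[(70,478),(178,493),(138,585),(18,570)]])
U=[plane('top',zp(*c),155) for c in[(660,80),(625,80),(695,80)]];print('post top',np.round(U,1),plane('side',zq(277,384),155).round(1), tri(zq(277,384),zp(660,80)))
Q=[plane('top',zp(*c),10) for c in[(440,68),(470,310),(710,290)]]; print('base',np.round(Q,1),'yaw',yaw(Q[0],Q[1]),yaw(Q[1],Q[2])-90,'ctr',(Q[0]+Q[2])/2,np.linalg.norm(Q[0]-Q[1]),np.linalg.norm(Q[1]-Q[2]))
tip=(327.,147.8); o,d=ray('side',tip)
print('tip at 163',plane('side',tip,163).round(1)); 
for y in(-6,0,6,12):
  for c in [(620,150)]: pass
P=((Q[0]+Q[2])/2); 
for w in(0,5,8,10,15):
  a=np.radians(w); T=np.array([P[0]-68*np.cos(a),P[1]-68*np.sin(a),163]); print(w,T.round(1),'side',proj('side',T).round(1),'topcrop',((proj('top',T)-[388,158]+.5)*10-.5+[400,0]).round(0))
```

```text
block [573.6 294.9  28. ] yaw -2.929118299884279 -4.005685413863162 -5.001661515914648 -3.50862848692519 82.65461563970015 69.98151163247316
tagtop (array([575.79639237, 303.98891455, 124.60312563]), np.float64(2.528219991199384)) [577.73482127 304.85347895 122.        ]
tagtop edge ends [579.4 320.5 122. ] [575.4 288.9 122. ]
block side top-corner checks [array([596.3, 281.9,  28. ]), array([531.3, 284.8,  28. ]), array([537.3, 359.6,  28. ]), array([604.8, 358.5,  28. ])]
post top [[ 568.6 -282.2  155. ]
 [ 568.8 -271.   155. ]
 [ 568.4 -293.4  155. ]] [ 567.2 -277.2  155. ] (array([ 568.61562074, -282.78097933,  152.66873301]), np.float64(1.0767245933240877))
base [[ 610.  -237.4   10. ]
 [ 520.9 -244.4   10. ]
 [ 526.8 -330.4   10. ]] yaw 4.458171157135026 3.9160640764873023 ctr [ 568.37408024 -283.91442859   10.        ] 89.34559991997902 86.27417937149916
tip at 163 [ 495.6 -286.   163. ]
0 [ 500.4 -283.9  163. ] side [325.5 148. ] topcrop [682. 284.]
5 [ 500.6 -289.8  163. ] side [325.6 147.2] topcrop [701. 283.]
8 [ 501.  -293.4  163. ] side [325.6 146.8] topcrop [712. 281.]
10 [ 501.4 -295.7  163. ] side [325.6 146.5] topcrop [719. 280.]
15 [ 502.7 -301.5  163. ] side [325.4 145.8] topcrop [738. 276.]
```

```bash
cat >> h.py <<'E'
def rows(P,hand,dec=0):
    "P: (x,y,z,yaw) world poses, tool down -> tool-frame rows from measured pose"
    s=state(); p=np.array(s['ee_pos']); y0=s['ee_rot'][2]; M=R.from_euler('xyz',s['ee_rot'],degrees=True).as_matrix()
    out=[]
    for x,y,z,w in P:
        T=R.from_euler('xyz',[180,0,w],degrees=True).as_matrix(); rv=R.from_matrix(M.T@T).as_rotvec(degrees=True)
        d=M.T@(np.array([x,y,z])-p); out.append([int(round(v)) for v in rv]+[int(round(v)) for v in d]+[hand])
    print('at',p.round(1),np.round(s['ee_rot'],1),'t',s['time_s'],'F',np.round(s['force'],1),'w',round(s['gripper_width'],1)); print(out)
def push(c0,c1,u0,u1,n,off=37.4,z=12):
    r=[]
    for k in range(1,n+1):
        f=k/n; u=u0+(u1-u0)*f; a=np.radians(u); c=np.array(c0)+(np.array(c1)-c0)*f
        r.append((c[0]-off*np.cos(a),c[1]-off*np.sin(a),z,180+u))
    return r
E
python3 - <<'E'
from h import *
rows(push((430.6,171),(430.6,171),-37,-37,1,85,110)+push((430.6,171),(430.6,171),-37,-37,1,85,12),-.21)
E
```

```text
at [156.4 552.8 213.2] [-179.9   -0.   164.2] t 0.1 F [ 0.6 -0.   0.8] w 91.2
[[0, 0, 21, -289, -262, 104, -0.21], [0, 0, 21, -289, -262, 202, -0.21]]
```

Call:
carry_out --pt "0 0 21 -289 -262 104 -0.21" --pt "0 0 21 -289 -262 104 -0.21" --pt "0 0 21 -289 -262 104 -0.21" --pt "0 0 21 -289 -262 104 -0.21" --pt "0 0 21 -289 -262 104 -0.21" --pt "0 0 21 -289 -262 104 -0.21" --pt "0 0 21 -289 -262 104 -0.21" --pt "0 0 21 -289 -262 104 -0.21" --pt "0 0 21 -289 -262 104 -0.21" --pt "0 0 21 -289 -262 202 -0.21" --pt "0 0 21 -289 -262 202 -0.21" --pt "0 0 21 -289 -262 202 -0.21" --pt "0 0 21 -289 -262 202 -0.21" --pt "0 0 21 -289 -262 202 -0.21"

```text
time_s: 1.5
ee_pos: [364.7, 223.9, 13.9]
ee_rot: [179.8, 0.1, 143.2]
force: [-0.5, -0.2, -0.4]
gripper_width: 36.3
gripper_force: 0.0
```

Run:
```python
from h import *
c=(431,171)
rows(push(c,c,-37,-37,2,55)[:1]+push(c,c,-37,-37,1,44)+push(c,(560,72.5),-37,-10,17),-.21)
```

```text
at [364.7 223.9  13.9] [1.798e+02 1.000e-01 1.432e+02] t 1.5 F [-0.5 -0.2 -0.4] w 36.3
[[0, 0, 0, -30, -2, 2, -0.21], [0, 0, 0, -41, -3, 2, -0.21], [0, 0, -1, -57, -4, 2, -0.21], [0, 0, -3, -67, -5, 2, -0.21], [0, 0, -5, -76, -6, 2, -0.21], [0, 0, -6, -86, -7, 2, -0.21], [0, 0, -8, -95, -8, 2, -0.21], [0, 0, -9, -105, -9, 2, -0.21], [0, 0, -11, -115, -10, 2, -0.21], [0, 0, -12, -125, -12, 2, -0.21], [0, 0, -14, -134, -13, 2, -0.21], [0, 0, -16, -144, -14, 2, -0.21], [0, 0, -17, -154, -15, 2, -0.21], [0, 0, -19, -164, -16, 2, -0.21], [0, 0, -20, -174, -17, 2, -0.21], [0, 0, -22, -184, -18, 2, -0.21], [0, 0, -24, -194, -19, 2, -0.21], [0, 0, -25, -204, -20, 2, -0.21], [0, 0, -27, -214, -21, 2, -0.21]]
```

Call:
carry_out --pt "0 0 0 -30 -2 2 -0.21" --pt "0 0 0 -41 -3 2 -0.21" --pt "0 0 -1 -51 -4 2 -0.21" --pt "0 0 -2 -59 -4 2 -0.21" --pt "0 0 -3 -67 -5 2 -0.21" --pt "0 0 -5 -76 -6 2 -0.21" --pt "0 0 -6 -86 -7 2 -0.21" --pt "0 0 -8 -95 -8 2 -0.21" --pt "0 0 -9 -105 -9 2 -0.21" --pt "0 0 -11 -115 -10 2 -0.21" --pt "0 0 -12 -125 -12 2 -0.21" --pt "0 0 -14 -134 -13 2 -0.21" --pt "0 0 -16 -144 -14 2 -0.21" --pt "0 0 -17 -154 -15 2 -0.21" --pt "0 0 -19 -164 -16 2 -0.21" --pt "0 0 -20 -174 -17 2 -0.21" --pt "0 0 -22 -184 -18 2 -0.21" --pt "0 0 -24 -194 -19 2 -0.21" --pt "0 0 -25 -204 -20 2 -0.21" --pt "0 0 -27 -214 -21 2 -0.21"

```text
time_s: 3.5
ee_pos: [523.3, 77.9, 12.0]
ee_rot: [179.9, 0.2, 170.2]
force: [0.3, 1.5, 0.9]
gripper_width: 36.2
gripper_force: 0.7
```

Run:
```python
from h import *
t=grab_frame('top')[:,:,::-1].copy(); s=grab_frame('side')[:,:,::-1].copy()
a=cv2.resize(t[120:230,230:330],(500,550),interpolation=cv2.INTER_CUBIC); 
b=cv2.resize(s[190:320,225:345],(300,325))
o=np.zeros((550,800,3),np.uint8);o[:,:500]=a;o[:325,500:]=b; cv2.imwrite('pics/p1.png',o)
c=(560,72.5)
rows(push(c,(590,77),-10,7,5)+push((590,77),(634,82),7,7,6),-.21)
```

```text
at [524.   77.4  11.9] [179.9   0.2 170.1] t 3.6 F [-0.8 -0.1  0.5] w 36.2
[[0, 0, -3, -5, 1, 0, -0.21], [0, 0, -7, -11, 1, 0, -0.21], [0, 0, -10, -17, 1, 0, -0.21], [0, 0, -13, -23, 0, 0, -0.21], [0, 0, -17, -29, 0, 0, -0.21], [0, 0, -17, -36, 2, 0, -0.21], [0, 0, -17, -43, 4, 0, -0.21], [0, 0, -17, -51, 6, 0, -0.21], [0, 0, -17, -58, 8, 0, -0.21], [0, 0, -17, -65, 10, 0, -0.21], [0, 0, -17, -72, 13, 0, -0.21]]
```

View pics/p1.png

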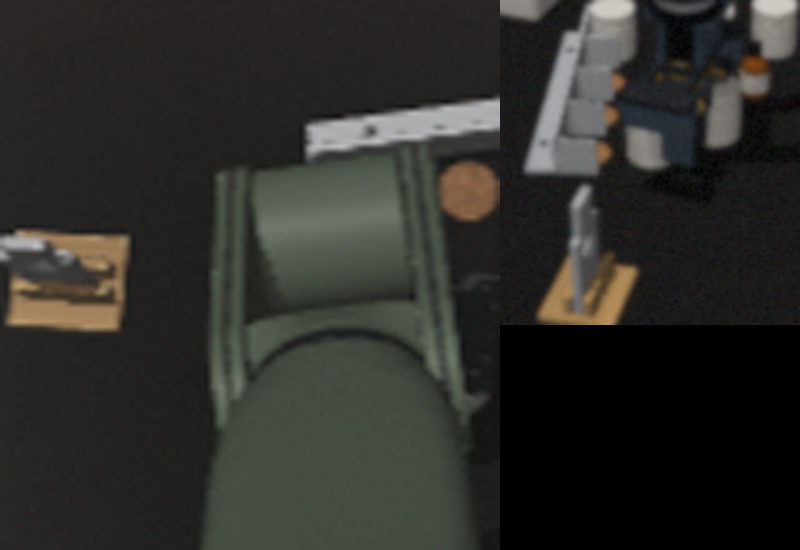

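Side crop: the jar sits in the cradle in front of the left bay at crop (648,145), and the tag block is untouched. The arm hides the top view. I push it home.

Call:
carry_out --pt "0 0 -3 -5 1 0 -0.21" --pt "0 0 -7 -11 1 0 -0.21" --pt "0 0 -10 -17 1 0 -0.21" --pt "0 0 -13 -23 0 0 -0.21" --pt "0 0 -17 -29 0 0 -0.21" --pt "0 0 -17 -36 2 0 -0.21" --pt "0 0 -17 -43 4 0 -0.21" --pt "0 0 -17 -51 6 0 -0.21" --pt "0 0 -17 -58 8 0 -0.21" --pt "0 0 -17 -64 10 0 -0.21" --pt "0 0 -17 -67 11 0 -0.21" --pt "0 0 -17 -69 12 0 -0.21" --pt "0 0 -17 -71 12 0 -0.21" --pt "0 0 -17 -71 12 0 -0.21"

```text
time_s: 5.0
ee_pos: [594.0, 77.3, 9.8]
ee_rot: [180.0, -0.0, -172.8]
force: [-0.5, 0.2, 0.3]
gripper_width: 36.1
gripper_force: 0.4
```

Run:
```python
from h import *
s=state(); print(s['force'],s['torque'])
rows([(594.5,77,12,187),(597,77.5,12,187),(600,77.8,12,187)],-.21)
```

```text
[-0.4782406   0.24483406  0.31642117] [0.11804248 0.10120468 0.01228742]
at [594.   77.3   9.8] [ 180.    -0.  -172.8] t 5.0 F [-0.5  0.2  0.3] w 36.1
[[0, 0, 0, 0, 0, -2, -0.21], [0, 0, 0, -3, 0, -2, -0.21], [0, 0, 0, -6, 0, -2, -0.21]]
```

Call:
carry_out --pt "0 0 0 -1 0 -2 -0.21" --pt "0 0 0 -2 0 -2 -0.21" --pt "0 0 0 -3 0 -2 -0.21" --pt "0 0 0 -4 0 -2 -0.21"

```text
time_s: 5.4
ee_pos: [594.2, 77.3, 10.9]
ee_rot: [180.0, -0.5, -172.8]
force: [-9.8, -2.0, 1.5]
gripper_width: 36.2
gripper_force: 4.5
```

Run:
```python
from h import *
c=(475,61.5)
rows([(570,74.5,12,187),(560,73,105,187)]+push(c,c,-32,-32,1,80,105)+push(c,c,-32,-32,1,80,12),-.21)
```

```text
at [594.2  77.3  10.9] [ 180.    -0.5 -172.8] t 5.4 F [-9.8 -2.   1.5] w 36.2
[[0, 0, 0, 24, 0, -1, -0.21], [0, 0, 0, 35, 0, -94, -0.21], [0, 0, 39, 183, 50, -92, -0.21], [0, 0, 39, 182, 50, 1, -0.21]]
```

Call:
carry_out --pt "0 0 0 24 0 -1 -0.21" --pt "0 0 0 35 0 -50 -0.21" --pt "0 0 0 40 0 -94 -0.21" --pt "0 0 39 183 50 -94 -0.21" --pt "0 0 39 183 50 -94 -0.21" --pt "0 0 39 183 50 -94 -0.21" --pt "0 0 39 183 50 -94 -0.21" --pt "0 0 39 183 50 -94 -0.21" --pt "0 0 39 183 50 1 -0.21" --pt "0 0 39 183 50 1 -0.21" --pt "0 0 39 183 50 1 -0.21" --pt "0 0 39 183 50 1 -0.21"

```text
time_s: 6.6
ee_pos: [411.1, 104.5, 11.4]
ee_rot: [180.0, 0.0, 148.2]
force: [0.5, 0.6, 0.5]
gripper_width: 36.2
gripper_force: 0.0
```

Run:
```python
from h import *
for n in('top','side'):
    g=grab_frame(n).astype(int); m=(g.min(2)>105)&(g.max(2)-g.min(2)<40)
    r=np.zeros(m.shape,bool)
    if n=='top': r[115:240,222:390]=1
    else: r[180:330,225:350]=1
    print(n); [print(b) for b in blobs(m&r)]
for P in[(632,81.4,66),(475,61,66)]: print(proj('top',P),proj('side',P))
c=(475,61.5)
rows(push(c,c,-32,-32,1,44)+push(c,(565,1),-32,-10,13)+push((565,1),(595,4.5),-10,7,5),-.21)
```

```text
top
([379, 115, 11, 4, 36], [384.53, 116.19])
([291, 134, 84, 30, 864], [332.8, 146.41])
([229, 167, 10, 5, 30], [233.07, 168.5])
([312, 185, 17, 16, 200], [320.19, 192.34])
([370, 197, 17, 16, 209], [378.44, 204.38])
side
([225, 180, 21, 17, 262], [232.84, 187.23])
([291, 180, 28, 17, 333], [304.7, 189.68])
([235, 188, 44, 71, 1674], [257.42, 226.16])
([301, 218, 25, 30, 317], [309.2, 228.8])
([253, 264, 8, 51, 151], [255.87, 286.29])
[302.29114786 155.71414072] [259.1203597 230.9915661]
[308.47338688 200.20244754] [317.94835313 231.98688332]
at [412.4 104.9  12.9] [179.8   0.2 148.2] t 6.7 F [ 1.2  0.4 -0.7] w 36.0
[[0, 0, 0, -32, -4, 1, -0.21], [0, 0, -1, -47, -5, 1, -0.21], [0, 0, -3, -55, -7, 1, -0.21], [0, 0, -5, -64, -8, 1, -0.21], [0, 0, -7, -72, -9, 1, -0.21], [0, 0, -8, -81, -11, 1, -0.21], [0, 0, -10, -89, -12, 1, -0.21], [0, 0, -12, -98, -14, 1, -0.21], [0, 0, -13, -106, -15, 1, -0.21], [0, 0, -15, -115, -16, 1, -0.21], [0, 0, -17, -124, -18, 1, -0.21], [0, 0, -18, -132, -19, 1, -0.21], [0, 0, -20, -141, -20, 1, -0.21], [0, 0, -22, -150, -22, 1, -0.21], [0, 0, -25, -155, -20, 1, -0.21], [0, 0, -29, -161, -18, 1, -0.21], [0, 0, -32, -167, -16, 1, -0.21], [0, 0, -35, -173, -15, 1, -0.21], [0, 0, -39, -179, -13, 1, -0.21]]
```

jar_b had been nudged: its lid is now at top (320.2,192.3). I re-measure and re-plan.

Run:
```python
from h import *
c=plane('top',(320.2,192.4),66)[:2]; print(c, proj('top',(640.5,9.5,0)))
T=np.array((571.8,1.)); print(np.degrees(np.arctan2(*(T-c)[::-1])))
rows(push(c,c,-25,-25,1,70,12),-.21)
rows(push(c,c,-20,-20,1,55)+push(c,c,-20,-20,1,44)+push(c,T,-20,-8,9)+push(T,(600,4.8),-8,7,4),-.21)
```

```text
[501.39399299  20.63405673] [323.20032504 157.99313407]
-15.582141380012587
at [412.4 104.9  12.9] [179.8   0.2 148.2] t 6.7 F [ 1.2  0.4 -0.7] w 36.0
[[0, 0, -7, -50, -33, 1, -0.21]]
at [412.4 104.9  12.9] [179.8   0.2 148.2] t 6.7 F [ 1.2  0.4 -0.7] w 36.0
[[0, 0, -12, -66, -36, 1, -0.21], [0, 0, -12, -77, -34, 1, -0.21], [0, 0, -13, -91, -31, 1, -0.21], [0, 0, -14, -99, -30, 1, -0.21], [0, 0, -16, -107, -28, 1, -0.21], [0, 0, -17, -115, -27, 1, -0.21], [0, 0, -18, -123, -25, 1, -0.21], [0, 0, -20, -132, -24, 1, -0.21], [0, 0, -21, -140, -22, 1, -0.21], [0, 0, -22, -148, -21, 1, -0.21], [0, 0, -24, -156, -19, 1, -0.21], [0, 0, -28, -162, -17, 1, -0.21], [0, 0, -31, -169, -15, 1, -0.21], [0, 0, -35, -176, -12, 1, -0.21], [0, 0, -39, -183, -10, 1, -0.21]]
```

Call:
carry_out --pt "0 0 -12 -37 -42 1 -0.21" --pt "0 0 -12 -37 -42 1 -0.21" --pt "0 0 -12 -66 -36 1 -0.21" --pt "0 0 -12 -77 -34 1 -0.21" --pt "0 0 -13 -87 -32 1 -0.21" --pt "0 0 -14 -99 -30 1 -0.21" --pt "0 0 -16 -107 -28 1 -0.21" --pt "0 0 -17 -115 -27 1 -0.21" --pt "0 0 -18 -123 -25 1 -0.21" --pt "0 0 -20 -132 -24 1 -0.21" --pt "0 0 -21 -140 -22 1 -0.21" --pt "0 0 -22 -148 -21 1 -0.21" --pt "0 0 -24 -156 -19 1 -0.21" --pt "0 0 -28 -162 -17 1 -0.21" --pt "0 0 -31 -169 -15 1 -0.21" --pt "0 0 -35 -176 -12 1 -0.21" --pt "0 0 -39 -183 -10 1 -0.21"

```text
time_s: 8.4
ee_pos: [561.0, -0.7, 9.8]
ee_rot: [-180.0, -0.0, -172.6]
force: [-0.5, 0.5, 1.4]
gripper_width: 36.0
gripper_force: 0.6
```

Run:
```python
from h import *
g=grab_frame('side').astype(int); m=(g.min(2)>105)&(g.max(2)-g.min(2)<40); r=np.zeros(m.shape,bool); r[180:330,225:350]=1
[print(b) for b in blobs(m&r)]
cv2.imwrite('pics/p2.png',cv2.resize(g[170:290,225:350,::-1].astype(np.uint8),(500,480)))
rows(push((600,4.8),(644,10.2),7,7,8),-.21)
```

```text
([225, 180, 20, 17, 259], [232.72, 187.29])
([305, 183, 14, 14, 146], [312.32, 190.78])
([326, 187, 18, 26, 350], [334.1, 198.3])
([235, 188, 48, 71, 1888], [259.46, 226.77])
([322, 221, 9, 6, 44], [325.7, 223.36])
([253, 264, 9, 50, 140], [255.91, 285.94])
at [562.7  -1.   10. ] [-1.800e+02  1.000e-01 -1.725e+02] t 8.45 F [ 2.1 -0.1 -0.7] w 35.8
[[0, 0, 0, -6, 1, -2, -0.21], [0, 0, 0, -11, 1, -2, -0.21], [0, 0, 0, -17, 1, -2, -0.21], [0, 0, 0, -23, 1, -2, -0.21], [0, 0, 0, -28, 1, -2, -0.21], [0, 0, 0, -34, 1, -2, -0.21], [0, 0, 0, -39, 1, -2, -0.21], [0, 0, 0, -45, 1, -2, -0.21]]
```

View pics/p2.png

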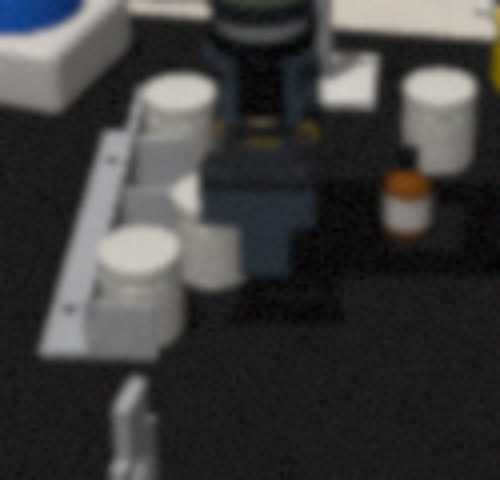

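The side crop shows jar A home at (140,290) and jar_b in the cradle at (210,235), entering its bay. The dropper is undisturbed at (407,205).

Call:
carry_out --pt "0 0 0 -6 1 -2 -0.21" --pt "0 0 0 -11 1 -2 -0.21" --pt "0 0 0 -17 1 -2 -0.21" --pt "0 0 0 -23 1 -2 -0.21" --pt "0 0 0 -28 1 -2 -0.21" --pt "0 0 0 -34 1 -2 -0.21" --pt "0 0 0 -37 1 -2 -0.21" --pt "0 0 0 -40 1 -2 -0.21" --pt "0 0 0 -42 1 -2 -0.21" --pt "0 0 0 -44 1 -2 -0.21" --pt "0 0 0 -44 1 -2 -0.21"

```text
time_s: 9.55
ee_pos: [602.8, 5.8, 11.8]
ee_rot: [180.0, -0.2, -172.8]
force: [-4.1, -0.8, 3.5]
gripper_width: 36.1
gripper_force: 2.3
```

Run:
```python
from h import *
c=(456,-176); 
T=np.array((649.8,-61.7))-75*np.array((.992,.123)); print(T,np.degrees(np.arctan2(*(T-c)[::-1])))
rows([(580,2,12,187.5),(570,0,105,187.5)]+push(c,c,48,48,1,80,105)+push(c,c,48,48,1,80,12),-.21)
```

```text
[575.4   -70.925] 41.34858852183053
at [602.8   5.8  11.8] [ 180.    -0.2 -172.8] t 9.55 F [-4.1 -0.8  3.5] w 36.1
[[0, 0, 0, 23, -1, 0, -0.21], [0, 0, 0, 34, -2, -93, -0.21], [0, 0, -41, 229, -214, -93, -0.21], [0, 0, -41, 229, -214, 0, -0.21]]
```

```bash
cat >> h.py <<'E'
def pushf(*a,**k): return [(x,y,z,w-180) for x,y,z,w in push(*a,**k)]
E
python3 - <<'E'
from h import *
c=(456,-176)
rows([(580,3,12,187.2),(570,2,105,187.2)]+pushf(c,c,40,40,1,80,105)+pushf(c,c,40,40,1,80,12),-.21)
E
```

```text
at [602.8   5.8  11.8] [ 180.    -0.2 -172.8] t 9.55 F [-4.1 -0.8  3.5] w 36.1
[[0, 0, 0, 23, 0, 0, -0.21], [0, 0, 0, 33, 0, -93, -0.21], [0, 0, 147, 236, -205, -93, -0.21], [0, 0, 147, 236, -205, 0, -0.21]]
```

Call:
carry_out --pt "0 0 0 23 0 -1 -0.21" --pt "0 0 0 30 0 -50 -0.21" --pt "0 0 0 33 0 -95 -0.21" --pt "0 0 147 236 -205 -95 -0.21" --pt "0 0 147 236 -205 -95 -0.21" --pt "0 0 147 236 -205 -95 -0.21" --pt "0 0 147 236 -205 -95 -0.21" --pt "0 0 147 236 -205 -95 -0.21" --pt "0 0 147 236 -205 -95 -0.21" --pt "0 0 147 236 -205 -95 -0.21" --pt "0 0 147 236 -205 -95 -0.21" --pt "0 0 147 236 -205 -95 -0.21" --pt "0 0 147 236 -205 -95 -0.21" --pt "0 0 147 236 -205 -95 -0.21" --pt "0 0 147 236 -205 -95 -0.21" --pt "0 0 147 236 -205 -95 -0.21" --pt "0 0 147 236 -205 -95 -0.21" --pt "0 0 147 236 -205 -95 -0.21" --pt "0 0 147 236 -205 -95 -0.21" --pt "0 0 147 236 -205 -95 -0.21"

```text
time_s: 11.55
ee_pos: [396.4, -227.4, 107.2]
ee_rot: [179.9, -0.1, 40.7]
force: [1.3, 0.1, 0.2]
gripper_width: 35.7
gripper_force: 0.0
```

Run:
```python
from h import *
print(state()['qpos'].round(1))
for n in('top','side'):
    g=grab_frame(n).astype(int); m=(g.min(2)>105)&(g.max(2)-g.min(2)<40)
    r=np.zeros(m.shape,bool)
    if n=='top': r[150:240,290:415]=1
    else: r[180:330,270:350]=1
    print(n); [print(b) for b in blobs(m&r)]
print(proj('top',(456,-176,66)))
c=(456,-176); T=(575.4,-71)
rows(pushf(c,c,40,40,1,80,12)+pushf(c,c,40,40,1,55,12)+pushf(c,c,40,40,1,44)+pushf(c,T,40,20,14),-.21)
```

```text
[-31.3  13.6 113.6   0.   52.6  18. ]
top
([295, 150, 16, 14, 183], [302.18, 155.9])
([315, 150, 16, 11, 149], [322.64, 154.34])
([357, 150, 18, 6, 75], [364.64, 151.99])
([392, 163, 23, 26, 315], [400.12, 174.21])
([410, 169, 5, 10, 28], [412.86, 173.82])
([370, 197, 17, 16, 209], [378.44, 204.38])
side
([291, 182, 28, 15, 328], [304.62, 189.81])
([326, 187, 18, 26, 349], [334.19, 198.25])
([270, 188, 9, 35, 187], [272.63, 201.58])
([322, 221, 9, 6, 46], [325.57, 223.48])
[378.14057114 204.63132967]
at [ 396.2 -227.3  107.2] [179.9  -0.   41.1] t 11.65 F [ 0.1  0.6 -0. ] w 36.0
[[0, 0, 1, -1, -1, 95, -0.21], [0, 0, 1, 24, -1, 95, -0.21], [0, 0, 1, 35, 0, 95, -0.21], [0, 0, 3, 53, -1, 95, -0.21], [0, 0, 4, 64, -2, 95, -0.21], [0, 0, 5, 76, -3, 95, -0.21], [0, 0, 7, 87, -4, 95, -0.21], [0, 0, 8, 98, -5, 95, -0.21], [0, 0, 10, 110, -6, 95, -0.21], [0, 0, 11, 121, -7, 95, -0.21], [0, 0, 13, 133, -8, 95, -0.21], [0, 0, 14, 145, -9, 95, -0.21], [0, 0, 15, 156, -10, 95, -0.21], [0, 0, 17, 168, -11, 95, -0.21], [0, 0, 18, 179, -12, 95, -0.21], [0, 0, 20, 191, -13, 95, -0.21], [0, 0, 21, 203, -14, 95, -0.21]]
```

Call:
carry_out --pt "0 0 1 -1 -1 48 -0.21" --pt "0 0 1 -1 -1 95 -0.21" --pt "0 0 1 24 -1 95 -0.21" --pt "0 0 1 35 0 95 -0.21" --pt "0 0 2 45 -1 95 -0.21" --pt "0 0 3 54 -1 95 -0.21" --pt "0 0 4 64 -2 95 -0.21" --pt "0 0 5 76 -3 95 -0.21" --pt "0 0 7 87 -4 95 -0.21" --pt "0 0 8 98 -5 95 -0.21" --pt "0 0 10 110 -6 95 -0.21" --pt "0 0 11 121 -7 95 -0.21" --pt "0 0 13 133 -8 95 -0.21" --pt "0 0 14 145 -9 95 -0.21" --pt "0 0 15 156 -10 95 -0.21" --pt "0 0 17 168 -11 95 -0.21" --pt "0 0 18 179 -12 95 -0.21" --pt "0 0 20 191 -13 95 -0.21" --pt "0 0 21 203 -14 95 -0.21"

```text
time_s: 13.55
ee_pos: [540.9, -82.9, 13.2]
ee_rot: [179.9, -0.1, 20.2]
force: [1.2, -0.9, -0.1]
gripper_width: 36.2
gripper_force: 0.3
```

Run:
```python
from h import *
rows(pushf((575.4,-71),(608,-67),20,7,5)+pushf((608,-67),(652,-61.5),7,7,8),-.21)
```

```text
at [540.9 -82.9  13.2] [ 1.799e+02 -1.000e-01  2.020e+01] t 13.55 F [ 1.2 -0.9 -0.1] w 36.2
[[0, 0, 3, 6, 0, 1, -0.21], [0, 0, 5, 12, 0, 1, -0.21], [0, 0, 8, 19, 0, 1, -0.21], [0, 0, 11, 25, 0, 1, -0.21], [0, 0, 13, 32, 0, 1, -0.21], [0, 0, 13, 37, 1, 1, -0.21], [0, 0, 13, 43, 2, 1, -0.21], [0, 0, 13, 48, 4, 1, -0.21], [0, 0, 13, 54, 5, 1, -0.21], [0, 0, 13, 59, 6, 1, -0.21], [0, 0, 13, 64, 7, 1, -0.21], [0, 0, 13, 70, 9, 1, -0.21], [0, 0, 13, 75, 10, 1, -0.21]]
```

Call:
carry_out --pt "0 0 3 6 0 1 -0.21" --pt "0 0 5 12 0 1 -0.21" --pt "0 0 8 19 0 1 -0.21" --pt "0 0 11 25 0 1 -0.21" --pt "0 0 13 32 0 1 -0.21" --pt "0 0 13 37 1 1 -0.21" --pt "0 0 13 43 2 1 -0.21" --pt "0 0 13 48 4 1 -0.21" --pt "0 0 13 54 5 1 -0.21" --pt "0 0 13 59 6 1 -0.21" --pt "0 0 13 64 7 1 -0.21" --pt "0 0 13 69 9 1 -0.21" --pt "0 0 13 72 9 1 -0.21" --pt "0 0 13 74 10 1 -0.21" --pt "0 0 13 76 10 1 -0.21" --pt "0 0 13 76 10 1 -0.21"

```text
time_s: 15.15
ee_pos: [611.7, -66.6, 10.7]
ee_rot: [-180.0, 0.3, 7.1]
force: [-6.4, -1.4, 5.1]
gripper_width: 36.0
gripper_force: 4.1
```

Run:
```python
from h import *
rows([(588,-69.5,11,7),(578,-71,110,7),(450,60,180,85)],-.21)
```

```text
at [611.7 -66.6  10.7] [-180.     0.3    7.1] t 15.15 F [-6.4 -1.4  5.1] w 36.0
[[0, 0, 0, -24, 0, 0, -0.21], [0, 0, 0, -35, 0, -99, -0.21], [0, 0, -78, -146, -146, -168, -0.21]]
```

Call:
carry_out --pt "0 0 0 -24 0 -1 -0.21" --pt "0 0 0 -32 0 -50 -0.21" --pt "0 0 0 -35 0 -99 -0.21" --pt "0 0 -78 -146 -146 -168 -0.21" --pt "0 0 -78 -146 -146 -168 -0.21" --pt "0 0 -78 -146 -146 -168 -0.21" --pt "0 0 -78 -146 -146 -168 -0.21" --pt "0 0 -78 -146 -146 -168 -0.21" --pt "0 0 -78 -146 -146 -168 -0.21" --pt "0 0 -78 -146 -146 -168 -0.21" --pt "0 0 -78 -146 -146 -168 -0.21" --pt "0 0 -78 -146 -146 -168 -0.21" --pt "0 0 -78 -146 -146 -168 -0.21"

```text
time_s: 16.45
ee_pos: [451.7, 60.7, 179.0]
ee_rot: [179.9, -0.0, 85.1]
force: [-0.0, 0.3, 0.4]
gripper_width: 35.6
gripper_force: 0.0
```

Run:
```python
from h import *
T=np.mean([grab_frame('top')[:,:,::-1].astype(float) for _ in range(4)],0);S=np.mean([grab_frame('side')[:,:,::-1].astype(float) for _ in range(4)],0)
np.save('T.npy',T);np.save('S.npy',S)
g=T; m=(g.min(2)>105)&(g.max(2)-g.min(2)<40); r=np.zeros(m.shape,bool); r[148:240,290:380]=1
[print(b) for b in blobs(m&r)]
for P in[(632,81.4,66),(641.3,9.5,66),(649.8,-61.7,66)]: print(proj('top',P).round(1))
z=lambda im,u,v,w,h,k:cv2.resize(np.clip(im[v:v+h,u:u+w]*1.4,0,255).astype(np.uint8),(w*k,h*k),interpolation=cv2.INTER_CUBIC)
o=np.zeros((600,800,3),np.uint8)
o[:360,:496]=z(T,227,163,31,0+22,16)[:360] if 22*16<360 and 0 else cv2.resize(z(T,227,163,31,22,16),(496,360))[:360]
o[0:600,500:800]=cv2.resize(z(S,238,262,30,60,10),(300,600))
cv2.imwrite('pics/tag.png',o)
rows([(450,60,180,85)],0)
```

```text
([291, 148, 20, 14, 201], [301.49, 154.18])
([315, 148, 16, 13, 167], [322.88, 153.19])
([336, 148, 17, 10, 137], [343.56, 151.88])
([357, 148, 18, 8, 110], [364.9, 150.82])
[302.3 155.7]
[322.9 152.8]
[343.3 150.1]
at [451.3  60.6 178.9] [180.  -0.  85.] t 16.85 F [-0.2  0.2  0.2] w 36.4
[[0, 0, 0, -1, -1, -1, 0]]
```

View pics/tag.png

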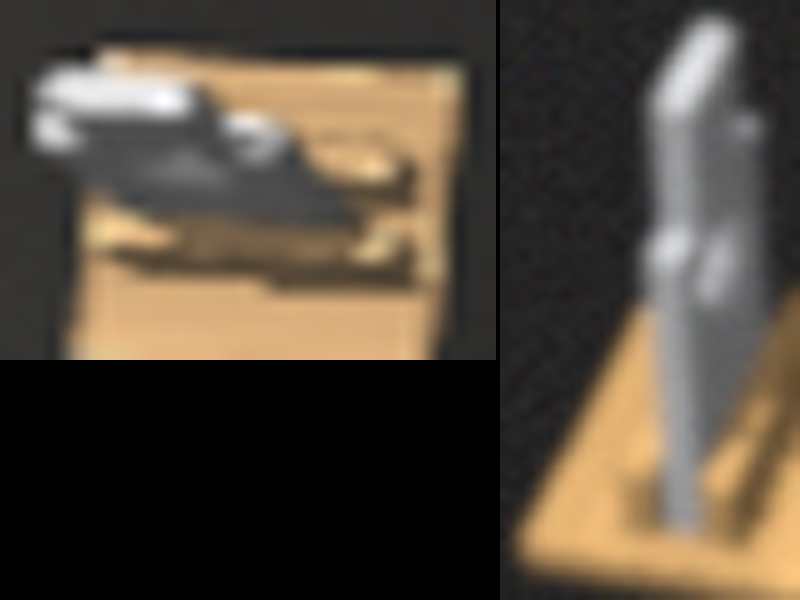

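The top crop shows the tag's top face centred at (113,91) and its shoulders spanning x 32–285 at y≈133. In the side crop the top face is centred at (695,65) and the tag stands upright. All three jar lids are at their expected bay pixels.

Run:
```python
from h import *
zt=lambda x,y:(227+(x+.5)/16-.5,163+(y+.5)/16.364-.5)
zs=lambda x,y:(238+(x-500+.5)/10-.5,262+(y+.5)/10-.5)
print('top',plane('top',zt(113,91),122).round(1),plane('side',zs(695,65),122).round(1),tri(zs(695,65),zt(113,91)))
print('ends',plane('top',zt(32,86),122).round(1),plane('top',zt(192,98),122).round(1))
print('shoulder ctr',plane('top',zt(158,133),88).round(1),plane('top',zt(30,128),88).round(1),plane('top',zt(287,138),88).round(1))
print('side near shoulder',plane('side',zs(668,245),88).round(1),'near bottom at cheek',plane('side',zs(683,530),20).round(1))
print('side top ends',plane('side',zs(668,105),122).round(1),plane('side',zs(718,25),122).round(1))
```

```text
top [577.9 305.4 122. ] [575.8 304.4 122. ] (array([576.69560634, 305.03737717, 122.69865386]), np.float64(2.0939854298060205))
ends [579.3 322.2 122. ] [576.2 289.  122. ]
shoulder ctr [577.2 304.4  88. ] [578.7 331.7  88. ] [575.7 276.9  88. ]
side near shoulder [578.4 324.7  88. ] near bottom at cheek [574.6 340.7  20. ]
side top ends [578.1 318.7 122. ] [574.4 290.  122. ]
```

Run:
```python
from h import *
rows([(576.7,305,175,86),(576.7,305,85,86)],.1)
```

```text
at [451.3  60.6 178.9] [180.  -0.  85.] t 16.85 F [-0.2  0.2  0.2] w 36.4
[[0, 0, -1, 254, 104, 4, 0.1], [0, 0, -1, 254, 104, 94, 0.1]]
```

Call:
carry_out --pt "0 0 -1 254 104 4 0.1" --pt "0 0 -1 254 104 4 0.1" --pt "0 0 -1 254 104 4 0.1" --pt "0 0 -1 254 104 4 0.1" --pt "0 0 -1 254 104 4 0.1" --pt "0 0 -1 254 104 4 0.1" --pt "0 0 -1 254 104 4 0.1" --pt "0 0 -1 254 104 30 0.1" --pt "0 0 -1 254 104 60 0.1" --pt "0 0 -1 254 104 94 0.1" --pt "0 0 -1 254 104 94 0.1" --pt "0 0 -1 254 104 94 0.1"

```text
time_s: 18.05
ee_pos: [576.5, 304.0, 85.3]
ee_rot: [-180.0, 0.0, 86.1]
force: [0.8, -0.0, 0.8]
gripper_width: 50.2
gripper_force: 0.0
```

Call:
carry_out --pt "0 0 0 0 0 0 -0.4" --pt "0 0 0 0 0 0 -0.6" --pt "0 0 0 0 0 0 -1" --pt "0 0 0 0 0 0 -1" --pt "0 0 0 0 0 0 -1" --pt "0 0 0 0 0 0 -1" --force 25

```text
time_s: 18.65
ee_pos: [576.7, 304.8, 85.1]
ee_rot: [180.0, -0.0, 86.1]
force: [0.2, 0.1, 1.9]
gripper_width: 7.9
gripper_force: 25.0
```

Run:
```python
from h import *
rows([(576.7,304.8,200,86),(466,-290,190,94.2)],-1)
```

```text
at [576.7 304.8  85.1] [180.   -0.   86.1] t 18.65 F [0.2 0.1 1.9] w 7.9
[[0, 0, 0, 0, 0, -115, -1], [0, 0, -8, -601, -70, -105, -1]]
```

Call:
carry_out --pt "0 0 0 0 0 -15 -1" --pt "0 0 0 0 0 -40 -1" --pt "0 0 0 0 0 -80 -1" --pt "0 0 0 0 0 -115 -1" --pt "0 0 -8 -40 -70 -115 -1" --pt "0 0 -8 -90 -70 -115 -1" --pt "0 0 -8 -140 -70 -115 -1" --pt "0 0 -8 -190 -70 -115 -1" --pt "0 0 -8 -240 -70 -115 -1" --pt "0 0 -8 -290 -70 -115 -1" --pt "0 0 -8 -340 -70 -115 -1" --pt "0 0 -8 -390 -70 -115 -1" --pt "0 0 -8 -440 -70 -115 -1" --pt "0 0 -8 -490 -70 -115 -1" --pt "0 0 -8 -540 -70 -105 -1" --pt "0 0 -8 -575 -70 -105 -1" --pt "0 0 -8 -601 -70 -105 -1" --pt "0 0 -8 -601 -70 -105 -1" --pt "0 0 -8 -601 -70 -105 -1"

```text
time_s: 20.55
ee_pos: [465.4, -290.2, 189.5]
ee_rot: [-180.0, -0.1, 94.0]
force: [0.9, 0.2, -2.1]
gripper_width: 7.9
gripper_force: 25.0
```

Run:
```python
from h import *
T=np.mean([grab_frame('top')[:,:,::-1].astype(float) for _ in range(3)],0);S=np.mean([grab_frame('side')[:,:,::-1].astype(float) for _ in range(3)],0)
z=lambda im,u,v,w,h,k:cv2.resize(np.clip(im[v:v+h,u:u+w]*1.3,0,255).astype(np.uint8),(w*k,h*k),interpolation=cv2.INTER_CUBIC)
o=np.zeros((600,800,3),np.uint8)
o[:600,:400]=z(T,385,150,40,60,10)
o[:600,400:800]=z(S,292,115,50,75,8)
cv2.imwrite('pics/peg.png',o); s=state(); print(s['ee_pos'],s['ee_rot'],s['gripper_width'])
p=s['ee_pos']+np.array([0,0,-19.]); print('eye',p,'side px',proj('side',p),'top px',proj('top',p))
```

```text
[ 466.06568861 -289.01651898  190.15155708] [ 1.79985720e+02 -1.18569845e-03  9.41912365e+01] 7.902813849622626
eye [ 466.06568861 -289.01651898  171.15155708] side px [336.1842916  145.73728312] top px [418.58378193 196.19633089]
```

View pics/peg.png

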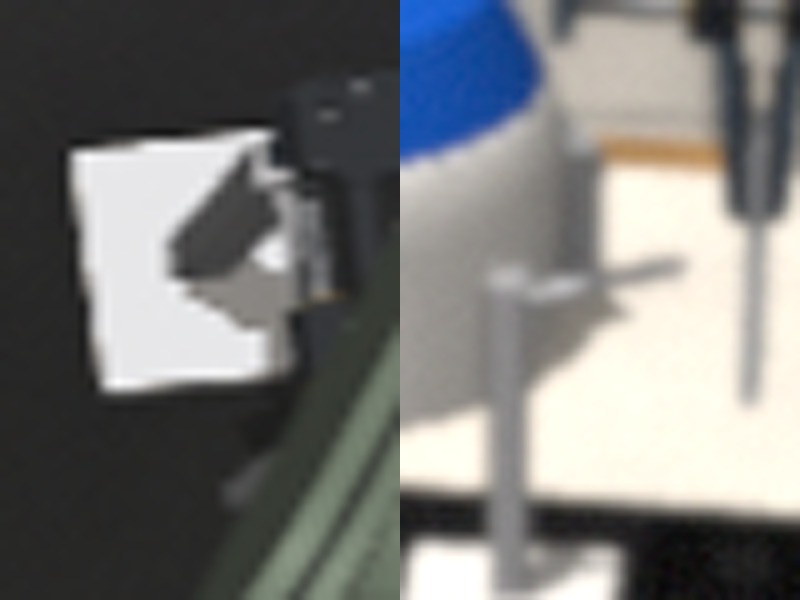

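Side crop: the peg tip is at (683,264), which agrees with my estimate to about 1 px. The tag hangs straight in the grip with its bottom at (748,402). I insert it along the peg's slope.

Call:
carry_out --pt "0 0 0 0 8 2 -1" --pt "0 0 0 0 15 4 -1" --pt "0 0 0 -1 22 6 -1" --pt "0 0 0 -1 28 8 -1" --pt "0 0 0 -1 34 10 -1" --pt "0 0 0 -1 39 11 -1" --pt "0 0 0 -1 44 13 -1" --pt "0 0 0 -1 48 14 -1" --pt "0 0 0 -1 48 14 -1"

```text
time_s: 21.75
ee_pos: [514.2, -287.6, 175.7]
ee_rot: [-180.0, -0.0, 94.1]
force: [-0.5, -0.1, -0.7]
gripper_width: 8.2
gripper_force: 25.0
```

Call:
carry_out --pt "0 0 0 0 6 2 -1" --pt "0 0 0 0 12 4 -1" --pt "0 0 0 0 18 5 -1" --pt "0 0 0 0 18 7 -1" --pt "0 0 0 0 18 9 -1" --pt "0 0 0 0 18 11 -1" --pt "0 0 0 0 18 12 -1" --pt "0 0 0 0 18 12 -1"

```text
time_s: 22.55
ee_pos: [531.7, -286.3, 165.4]
ee_rot: [179.9, 0.0, 94.1]
force: [-1.7, 2.3, 6.5]
gripper_width: 8.1
gripper_force: 25.0
```

Run:
```python
from h import *
S=np.mean([grab_frame('side')[:,:,::-1].astype(float) for _ in range(3)],0)
o=cv2.resize(np.clip(S[120:195,285:345]*1.3,0,255).astype(np.uint8),(480,600),interpolation=cv2.INTER_CUBIC)
cv2.imwrite('pics/ins.png',o); s=state(); print(s['ee_pos'],s['force'],s['torque'],s['time_s'])
```

```text
[ 531.73778724 -286.33245406  165.4309603 ] [-1.92481394  1.80399585  6.10533362] [ 0.18881823  0.30204275 -0.0006353 ] 22.7
```

View pics/ins.png

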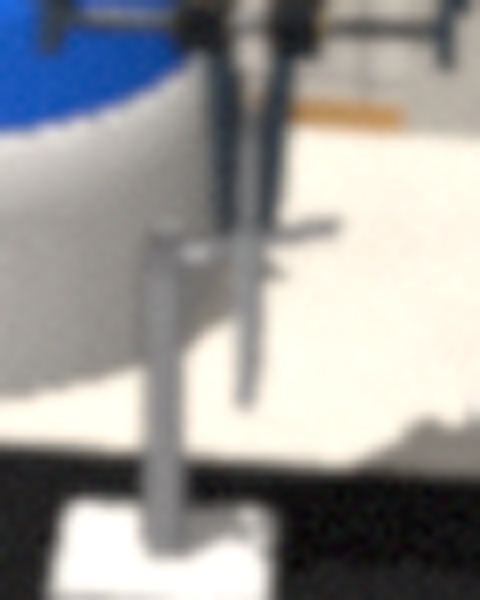

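The side crop shows the peg on both sides of the tag, with its root at (190,245), its tip at (335,228) and the tag at x≈245. The 6 N upward force means the eye is seated. I release and rise.

Call:
carry_out --pt "0 0 0 0 0 -1 -1" --pt "0 0 0 0 0 -1 -0.7" --pt "0 0 0 0 0 -1 -0.4" --pt "0 0 0 0 0 -1 -0.3" --pt "0 0 0 0 0 -1 -0.3" --pt "0 0 0 0 0 -10 -0.3" --pt "0 0 0 0 0 -25 -0.3" --pt "0 0 0 0 0 -50 -0.3" --pt "0 0 0 0 0 -80 -0.3" --pt "0 0 0 -40 -60 -110 -0.3" --pt "0 0 0 -80 -100 -110 -0.3" --pt "0 0 0 -120 -150 -110 -0.3" --pt "0 0 0 -160 -200 -110 -0.3" --pt "0 0 0 -180 -220 -110 -0.3" --pt "0 0 0 -180 -220 -110 -0.3" --pt "0 0 0 -180 -220 -110 -0.3" --pt "0 0 0 -180 -220 -110 -0.3" --pt "0 0 0 -180 -220 -110 -0.3" --pt "0 0 0 -180 -220 -110 -0.3"

```text
time_s: 24.6
ee_pos: [326.2, -480.7, 274.1]
ee_rot: [180.0, -0.0, 94.2]
force: [0.5, 0.1, 0.1]
gripper_width: 32.0
gripper_force: 0.0
```

Run:
```python
from h import *
S=grab_frame('side')[:,:,::-1];T=grab_frame('top')[:,:,::-1]
o=np.zeros((560,800,3),np.uint8)
o[:480,:360]=cv2.resize(S[120:200,285:345],(360,480),interpolation=cv2.INTER_CUBIC)
o[:280,360:]=cv2.resize(S[170:270,225:382],(440,280),interpolation=cv2.INTER_CUBIC)
o[280:,360:]=cv2.resize(T[130:225,285:434],(440,280),interpolation=cv2.INTER_CUBIC)
cv2.imwrite('pics/end.png',o); s=state(); print(s['ee_pos'],s['force'],s['time_s'])
```

```text
[ 326.08226605 -480.8312787   274.04583922] [ 0.36618026 -0.10950236 -0.14656595] 24.7
```

View pics/end.png

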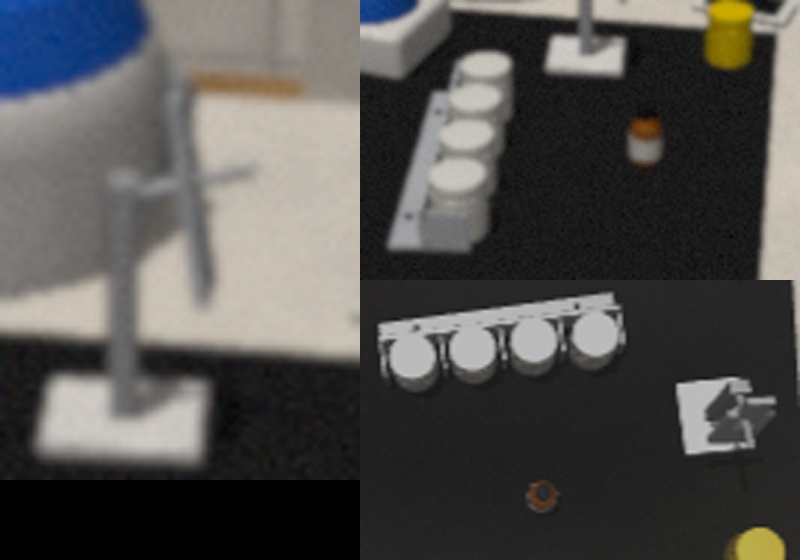

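The picture shows all four jars home in the crate, the dropper undisturbed and the tag hanging on the peg at about (190,185) in the left crop. I let it settle, then hand in.

Call:
carry_out --pt "0 0 0 0 0 0 -0.3" --pt "0 0 0 0 0 0 -0.3" --pt "0 0 0 0 0 0 -0.3" --pt "0 0 0 0 0 0 -0.3" --pt "0 0 0 0 0 0 -0.3" --pt "0 0 0 0 0 0 -0.3" --pt "0 0 0 0 0 0 -0.3" --pt "0 0 0 0 0 0 -0.3" --pt "0 0 0 0 0 0 -0.3" --pt "0 0 0 0 0 0 -0.3" --pt "0 0 0 0 0 0 -0.3" --pt "0 0 0 0 0 0 -0.3" --pt "0 0 0 0 0 0 -0.3" --pt "0 0 0 0 0 0 -0.3" --pt "0 0 0 0 0 0 -0.3"

```text
time_s: 26.2
ee_pos: [325.1, -481.6, 273.9]
ee_rot: [180.0, -0.0, 94.1]
force: [-1.1, -0.1, 0.2]
gripper_width: 32.2
gripper_force: 0.0
```

```bash
python3 -c "
from workcell import workorder
print(workorder.job_done())"
```

```text
the job is handed in; nothing more can be done
None
```

I slid all three jars home into the empty bays, hung the tag by its eye on the peg, and handed the job in at about 26 s; the final pictures agree, but no verdict came back, and jar_b was nudged once on the bench before I re-measured and pushed it home.

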